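# Turn the spice boat to the mug without losing its ball

## Task

Pull the drawer of the little wooden chest on the counter out to its stop and leave it open, then lift the white spice-grinding boat with its loose steel ball straight up out of the drawer. Once it is clear of the drawer, turn it a quarter turn so that it lies square across the drawer with its spout on the mug's side. Keep it level with the ball in the middle of its hollow all the while, leave everything else alone, and finish still holding it in the gripper, level and still, a good hand's breadth (about 10 cm) above the rim of the open drawer.

Things in the scene. Friction and masses are not known exactly. Their poses are not given: they have to be found in the camera images.
- chest_front (a point): point on the low wooden chest fixed on the counter, 260 mm deep (x), 300 wide (y), 105 high, with a single drawer. The point lies on the counter below the middle of the (shut) drawer front. x points from the chest's front to its back; the drawer comes out towards its -x (towards the robot). Its left side, seen from the robot, is +y. It stands turned by up to 0.2 rad
- chest_drawer0 (a joint): how far the drawer is out, in m: 0 shut, stop at 0.182; starts 0 to 0.01. About 1 N of friction; stays where left. Inner floor 22 mm above the counter, rim 83; inside 215 mm (x) by 258 (y). Front panel 15 mm thick, up to 93 mm high. Fully out, 175 mm of it (x) lie open to above between front panel and chest
- chest_drawer0_handle (a point): middle of the drawer's handle, a black horizontal bar 11 mm thick and 120 mm long along the chest's y, 35 mm in front of the front panel (29 mm free behind the bar) and 67 mm above the counter; moves with the drawer
- dish: white stoneware boat in the drawer: 104 mm long (x), 60 wide (y), 28 high, flat upright 5 mm sides to grip across its width, 0.2-0.35 kg. Origin: centre of underside. x runs to its spout, a lip 18 mm long, 24 wide on one end. Hollow slopes 8 degrees to the middle. Starts with spout to the drawer's front, within 0.25 rad of the chest's -x, near the drawer's middle, up to 40 mm off in y
- dish_seat (a point): where the ball's centre is when it rests in the middle of the hollow: 22 mm above the boat's origin
- ball_center (a point): centre of the loose steel ball, 28 mm in diameter, about 90 g, lying in the boat's hollow. It rolls away if the boat is tilted by more than about 8 degrees or jerked
- mug: white mug, 80 mm wide, 90 high, with an ear; stands on the counter about 300 mm to the left or the right of the drawer (which side varies). Origin: centre of its underside. To be left alone
- jar: glass jar with a steel cap, 66 mm wide, 100 high, on the other side of the drawer. Origin: centre of its underside. To be left alone
- spoon: wooden spoon lying flat on the counter to the right, about 200 mm long. To be left alone

How it is judged:
By the outcome, as a careful person would: the job done as asked, in the order asked, and still so for the second after the job is handed in, while the arm keeps its last pose, push and grip.
It also fails if it takes over 72 s, if anything falls off the work surface, if the arm or the gripper's body presses on something with over 40 N, if the wrist force passes 120 N, or if a joint passes its speed limit or range.

## Robot

A 6-joint arm with a two-finger parallel gripper is mounted at the origin on the work surface. World frame = base frame: x ahead of the robot, y to its left, z up, the work surface at z = 0. Lengths are in mm, angles in rad, forces in N, time in s.
With the tool pointing down it reaches from about 350 to 875 mm from the base axis. Payload 4.2 kg.
Tool frame: the origin (TCP) lies at the very end of the fingers, on their centre line; the grasp point (between the pads) lies 19 mm behind it; z points along the fingers, y is the line along which they close (so a half turn about z gives the same grasp; the last joint's range is limited). The gripper opens to 85 mm and grips with 20 to 120 N. Pads are 22 mm wide; open, the fingers measure 114 mm over their backs; the gripper's body (76 mm by 85 mm) begins 54 mm behind the grasp point. The pads swing forward as they close: fully open they stand 13 mm farther back than shut.
Start: joints at [1.571, 0.385, 0.008, 0, -1.194, -0.259], TCP at [159.919, 604.173, 231.312] pointing down, gripper open.
Joint ranges: [-3.14, 3.14], [-1.21, 2.06], [-1.07, 1.41], [-3.16, 2.05], [-2.99, -0.16], [-3.1, 3.1]. Speed limits (rad/s): [2.79, 2.79, 3.14, 3.14, 3.14, 3.14].

## Interface

Orientations are given as a unit quaternion [x, y, z, w].
In Python, from bench import read_state, get_image, camera_model, job_done gives the robot as it stands.
- The arm moves only by the shell command python3 -m handwheel 'ROWS'. ROWS is JSON, a list of rows, each a list of 7 numbers: the shift along the tool's x, y, z in m, then the turn, a rotation vector about the tool's x, y, z in rad, then the gripper's target within -1 to 1 (fully open at 1, half-way at 0, shut at -1). In form: [[dx, dy, dz, wx, wy, wz, jaw], ...]. A call has 1 to 10 rows; each row is the pose to reach, as a shift and turn from the pose commanded when the call began, along the tool's axes at that moment; what a row does not reach only later rows make up. A row lasts 1/8 s, in which the tool goes at most 62.5 mm and 10.7 degrees, less where a joint would pass 70% of its speed; a pose out of reach is approached as far as the arm can. A call with a gripper value outside its range is refused whole. The fingers move at their own pace and stop on an object; the grip force is fixed at half the most. Time passes only in rows, so rows that repeat a pose let the fingers close. It gives the time, the measured TCP pose, the force, the opening and the grip force at its end, in the units of the state.
- read_state(): the state, without advancing time (a new reading comes with each control period).
- get_image(name): name is "scene" or "top"; returns (picture, depth): 480x640x3 uint8, blue, green, red; 480x640 float32, mm along the optical axis (not along the pixel's ray), 0 where there is no reading.
- camera_model(name): a dict with "K" (3x3 intrinsics, pixels), "dist" ([k1, k2, p1, p2, k3] as OpenCV has them; the pictures are not rectified), "rvec" (rotation vector, rad) and "tvec" (3), from world to camera coordinates, as OpenCV has them. Camera axes: x right, y down, z forward; pixel columns grow to the right and rows downward; lengths in mm; the calibration is good to about 2 mm. A picture is of the moment at which its call begins. camera_model takes no time and is no camera call.
- job_done(): hands the job in; it is judged then, once.
The state is a dict: "clock": time; "joints": joint angles; "joint_vel": joint speeds; "joint_efforts": joint torques, N m; "position": TCP position; "ee_rot": TCP orientation; "contact_force": force on the tool from outside, world axes, zero at the start; "wrist_torque": the same for the moment, N m; "gripper_width": finger opening in mm; "grasp_force": force on a finger pad.
Only numpy, scipy, OpenCV 4.12 (cv2) and the standard library are available. Lean on these libraries where they do the work, as an engineer would, in place of code of your own. Each camera call takes 0.05 s, during which the arm holds its last target. There are 200 camera calls.

## Working session

There is one attempt and no reset: what is moved stays moved. The work goes in short steps, Python scripts to look and compute and a shell command to move; the robot and the scene stay as the last step left them, time stands still between calls to the robot, and variables do not carry over. Pictures are saved under pics/ and viewed, at most 10 in all, crops included, and the job is handed in when it is done.

```bash
ls; mkdir -p pics; cat > h.py <<'E'
import numpy as np, cv2
from bench import *
from scipy.spatial.transform import Rotation as R
def world(name,depth):
    c=camera_model(name);K=np.array(c["K"],float);d=np.array(c["dist"],float)
    v,u=np.mgrid[0:480,0:640]
    p=cv2.undistortPoints(np.stack([u,v],-1).reshape(-1,1,2).astype(np.float64),K,d).reshape(480,640,2)
    P=np.dstack([p,np.ones((480,640))])*depth[...,None]
    Rm=cv2.Rodrigues(np.array(c["rvec"],float))[0]
    W=(P.reshape(-1,3)-np.array(c["tvec"],float).ravel())@Rm
    W=W.reshape(480,640,3);W[depth==0]=np.nan
    return W
E
python3 - <<'E'
from h import *
for n in ["scene","top"]:
    im,d=get_image(n);cv2.imwrite(f"pics/{n}0.png",im);np.save(f"{n}0.npy",world(n,d))
s=read_state();print(s)
print(R.from_quat(s["ee_rot"]).as_matrix().round(3))
E
```

```text
pics
{'clock': 0.1, 'joints': array([ 1.57058922e+00,  3.85483097e-01,  6.76407564e-03, -4.51152401e-04,
       -1.19400528e+00, -2.58585728e-01]), 'joint_vel': array([ 0.00099958, -0.00102288,  0.00300906,  0.0023364 , -0.0007346 ,
        0.00194935]), 'joint_efforts': array([ 3.98239581e-05, -3.93318772e+01,  1.88928294e+01,  4.19790074e+00,
       -2.59904788e-03,  4.62652125e-06]), 'position': array([159.80012706, 603.68340799, 230.32712402]), 'ee_rot': array([ 9.91628736e-01, -1.29118070e-01, -8.37340800e-05,  9.82965189e-04]), 'contact_force': array([ 0.24686164,  0.59289057, -0.44369241]), 'wrist_torque': array([-0.01237098,  0.00012554,  0.00462231]), 'grasp_force': 0.0, 'gripper_width': 85.44575830329318}
[[ 0.967 -0.256 -0.   ]
 [-0.256 -0.967 -0.002]
 [ 0.     0.002 -1.   ]]
```

View pics/scene0.png

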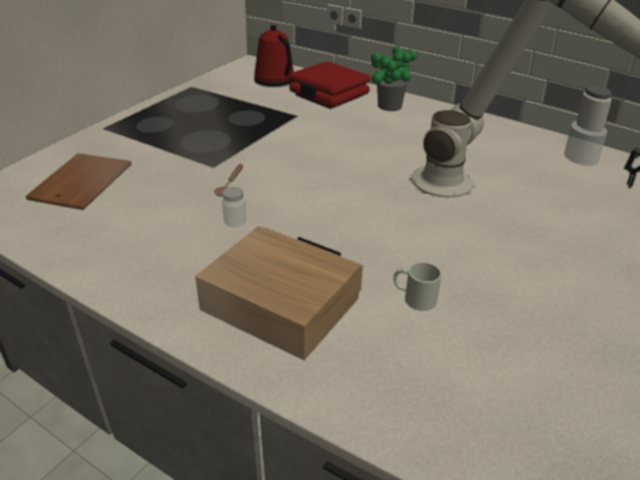

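View pics/top0.png

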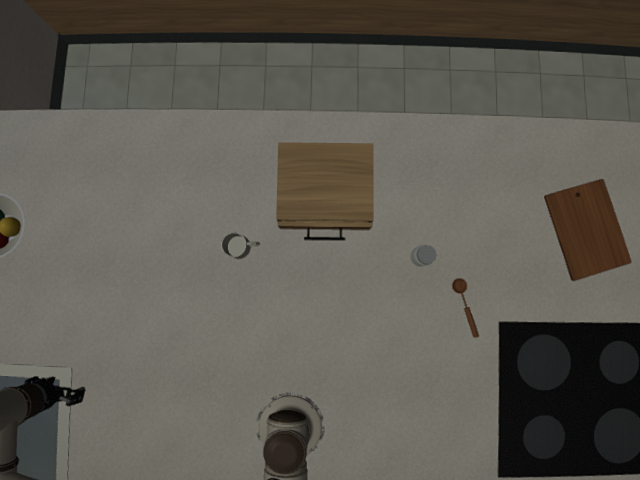

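The scene view shows the shut chest with the mug on the robot's left. In the top view the handle is at about (325,238), the chest top spans cols 278-373 and rows 143-222, the mug is at (236,246) and the jar at (424,255).

```bash
python3 - <<'E'
from h import *
im=cv2.imread("pics/top0.png");W=np.load("top0.npy");g=im.max(2)
for p in [(325,180),(325,300),(236,246),(424,255),(325,215),(325,226)]: print(p,W[p[1],p[0]].round(1))
z=W[...,2]
m=(z>95)&(z<115);m[:,:270]=0;m[:,380:]=0;m[235:]=0;m[:130]=0
P=W[m][:,:2].astype(np.float32);r=cv2.minAreaRect(P);print(r,np.median(z[m]));print(cv2.boxPoints(r).round(1))
# handle
sub=(g<50);sub[:,:295]=0;sub[:,355:]=0;sub[:234]=0;sub[245:]=0
ys,xs=np.nonzero(sub);print(xs.min(),xs.max(),ys.min(),ys.max(),len(xs))
q=cv2.minAreaRect(np.stack([xs,ys],1).astype(np.float32));print(q)
c=camera_model("top");K=np.array(c["K"]);Rm=cv2.Rodrigues(np.array(c["rvec"]))[0];t=np.array(c["tvec"]).ravel()
def ray(u,v,h):
    p=cv2.undistortPoints(np.array([[[u,v]]],float),K,np.array(c["dist"])).ravel();d=Rm.T@np.array([p[0],p[1],1]);o=-Rm.T@t
    return o+d*(h-o[2])/d[2]
for x in range(305,346,5):
    col=[y for y in range(234,245) if sub[y,x]]; print(x,np.mean(col),ray(x,np.mean(col),70).round(1),W[int(np.mean(col)),x].round(0))
print(ray(xs.min(),238,67),ray(xs.max(),238,67))
E
```

```text
(325, 180) [782.  -94.  101.9]
(325, 300) [ 4.085e+02 -1.029e+02  2.000e-01]
(236, 246) [577.8 194.1   4.1]
(424, 255) [ 555.2 -403.2   97. ]
(325, 215) [671.2 -96.3 105.4]
(325, 226) [638.7 -97.1  92.8]
((770.5155029296875, -93.78814697265625), (267.46246337890625, 300.1705017089844), 0.47110515832901) 104.8181744178798
[[ 635.6   55.2]
 [ 638.  -245. ]
 [ 905.5 -242.8]
 [ 903.    57.4]]
304 344 234 239 122
((324.0, 236.5), (5.0, 40.0), 90.0)
305 238.0 [602.4 -35.3  70. ] [602. -35.  74.]
310 238.0 [602.7 -51.   70. ] [603. -51.  69.]
315 238.0 [603.1 -66.7  70. ] [603. -67.  69.]
320 238.0 [603.4 -82.4  70. ] [603. -82.  77.]
325 238.0 [603.8 -98.1  70. ] [603. -98.  73.]
330 238.5 [ 602.6 -113.8   70. ] [ 604. -114.   67.]
335 238.5 [ 602.9 -129.5   70. ] [ 604. -129.   73.]
340 236.5 [ 609.6 -145.1   70. ] [ 611. -145.   71.]
  return _methods._mean(a, axis=axis, dtype=dtype,
  ret = ret.dtype.type(ret / rcount)
Traceback (most recent call last):
ValueError: cannot convert float NaN to integer
```

Chest yaw is about 0.01 rad, so effectively square with the world. The handle is at about (603, -96, 67), which fits the 35 mm stand-off from the front at about x = 638. Now I move over, first half.

```bash
python3 -m handwheel '[[0.03,0.028,0,0,0,0,1],[0.065,0.06,0,0,0,0,1],[0.1,0.093,0,0,0,0,0.5],[0.14,0.13,0,0,0,0,0],[0.18,0.167,0,0,0,0,-0.3],[0.22,0.204,0,0,0,0,-0.3],[0.26,0.241,0,0,0,0,-0.3],[0.3,0.278,0,0,0,0,-0.3],[0.33,0.306,0,0,0,0,-0.3],[0.35,0.325,0,0,0,0,-0.3]]'; python3 -c "
from h import *
s=read_state();print(s['joints'].round(3))"
```

```text
clock: 1.35
position: [415.5, 198.6, 231.0]
ee_rot: [0.992, -0.13, -0.0, 0.0]
contact_force: [0.5, 0.9, -0.2]
gripper_width: 30.3
grasp_force: 0.0
[ 0.8    0.102 -0.375 -0.    -1.094  0.51 ]
```

```bash
python3 -m handwheel '[[0.03,0.027,0,0,0,0.13,-0.3],[0.06,0.055,0,0,0,0.29,-0.3],[0.095,0.087,0,0,0,0.46,-0.3],[0.13,0.12,0.01,0,0,0.63,-0.3],[0.165,0.152,0.02,0,0,0.8,-0.3],[0.2,0.184,0.04,0,0,0.97,-0.3],[0.235,0.217,0.06,0,0,1.14,-0.3],[0.257,0.237,0.08,0,0,1.304,-0.3],[0.257,0.237,0.08,0,0,1.304,-0.3],[0.257,0.237,0.08,0,0,1.304,-0.3]]'; python3 - <<'E'
from h import *
s=read_state();print(s['joints'].round(3));print(R.from_quat(s["ee_rot"]).as_matrix().round(3),s["position"])
im,d=get_image("scene");im2,d2=get_image("top");
cv2.imwrite("pics/a.png",np.vstack([cv2.resize(im[180:380,180:460],None,fx=2,fy=2)[:300],cv2.resize(im2[180:280,225:425],(560,280))]))
E
```

```text
clock: 2.6
position: [602.7, -94.2, 151.3]
ee_rot: [0.71, -0.704, -0.0, 0.0]
contact_force: [0.2, 0.8, -0.1]
gripper_width: 30.0
grasp_force: 0.0
[ 0.11   0.425 -0.141  0.    -1.005 -0.101]
[[ 0.009 -1.    -0.   ]
 [-1.    -0.009 -0.   ]
 [ 0.     0.    -1.   ]] [602.65008236 -94.23950942 151.3387794 ]
```

View pics/a.png

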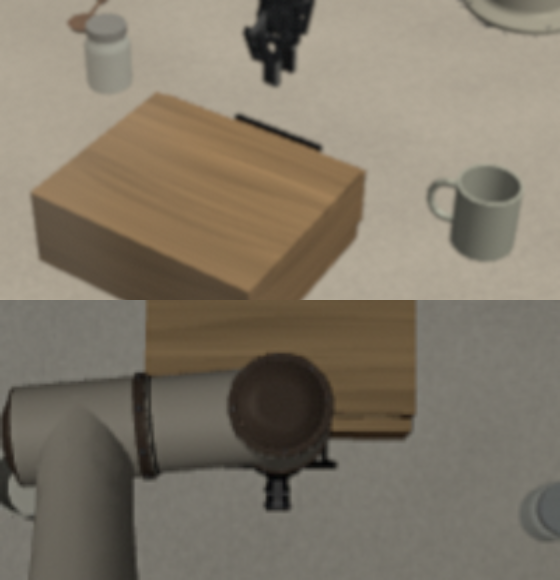

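The gripper hangs over the bar with its fingers straddling it along x. I'll descend next.

```bash
python3 -m handwheel '[[0,0,0.015,0,0,0,-0.3],[0,0,0.035,0,0,0,-0.3],[0,0,0.055,0,0,0,-0.3],[0,0,0.075,0,0,0,-0.3],[0,0,0.09,0,0,0,-0.3],[0,0,0.1,0,0,0,-0.3],[0,0,0.1,0,0,0,-0.3]]'; python3 -m handwheel '[[0,0,0,0,0,0,-1],[0,0,0,0,0,0,-1],[0,0,0,0,0,0,-1],[0,0,0,0,0,0,-1]]'
```

```text
clock: 3.58
position: [603.6, -94.2, 51.6]
ee_rot: [0.71, -0.704, 0.001, -0.0]
contact_force: [0.4, -0.3, -0.2]
gripper_width: 30.2
grasp_force: 0.0
clock: 4.08
position: [603.1, -94.3, 51.6]
ee_rot: [0.71, -0.704, 0.0, -0.0]
contact_force: [-0.2, 1.3, 2.0]
gripper_width: 8.9
grasp_force: 58.7
```

```bash
python3 -m handwheel '[[0,0.003,0,0,0,0,-1],[0,0.009,0,0,0,0,-1],[0,0.018,0,0,0,0,-1],[0,0.029,0,0,0,0,-1],[0,0.041,0,0,0,0,-1],[0,0.053,0,0,0,0,-1],[0,0.065,0,0,0,0,-1],[0,0.077,0,0,0,0,-1],[0,0.087,0,0,0,0,-1],[0,0.095,0,0,0,0,-1]]'; python3 -m handwheel '[[0,0.007,0,0,0,0,-1],[0,0.016,0,0,0,0,-1],[0,0.027,0,0,0,0,-1],[0,0.038,0,0,0,0,-1],[0,0.049,0,0,0,0,-1],[0,0.058,0,0,0,0,-1],[0,0.066,0,0,0,0,-1],[0,0.072,0,0,0,0,-1],[0,0.076,0,0,0,0,-1],[0,0.079,0,0,0,0,-1]]'
```

```text
clock: 5.32
position: [507.4, -95.3, 51.5]
ee_rot: [0.71, -0.704, 0.0, -0.0]
contact_force: [1.6, 0.9, 6.0]
gripper_width: 8.8
grasp_force: 59.1
clock: 6.58
position: [428.6, -96.0, 51.5]
ee_rot: [0.71, -0.704, 0.0, -0.0]
contact_force: [1.4, 1.6, 6.9]
gripper_width: 9.2
grasp_force: 59.2
```

```bash
python3 -m handwheel '[[0,0.002,0,0,0,0,-1],[0,0.004,0,0,0,0,-1],[0,0.006,0,0,0,0,-1],[0,0.008,0,0,0,0,-1],[0,0.009,0,0,0,0,-1],[0,0.01,0,0,0,0,-1],[0,0.01,0,0,0,0,-1]]'
```

```text
clock: 7.45
position: [424.2, -95.9, 51.6]
ee_rot: [0.71, -0.704, 0.004, -0.004]
contact_force: [13.2, -5.0, -9.2]
gripper_width: 8.5
grasp_force: 58.4
```

Resistance of 13 N shows the drawer is at its stop. I'll relax the pull, release, rise, and look.

```bash
python3 -m handwheel '[[0,-0.003,0,0,0,0,-1],[0,-0.004,0,0,0,0,-1],[0,-0.004,0,0,0,0,-0.3],[0,-0.004,0,0,0,0,-0.3],[0,-0.004,0,0,0,0,-0.3],[0,-0.004,0,0,0,0,-0.3]]'; python3 -m handwheel '[[0,0,-0.015,0,0,0,-0.3],[0,0,-0.05,0,0,0,-0.3],[0,0,-0.09,0,0,0,0],[0,0,-0.13,0,0,0,0.5],[0,0.02,-0.17,0,0,0,1],[0.06,0.03,-0.18,0,0,0,1],[0.12,0.03,-0.18,0,0,0,1],[0.18,0.03,-0.18,0,0,0,1],[0.2,0.03,-0.18,0,0,0,1],[0.2,0.03,-0.18,0,0,0,1]]'
python3 - <<'E'
from h import *
print(read_state()['joints'].round(3))
for n in ["scene","top"]:
    im,d=get_image(n);cv2.imwrite(f"pics/{n}1.png",im);np.save(f"{n}1.npy",world(n,d))
    if n=="scene":A=cv2.resize(im[180:340,200:440],None,fx=2.3,fy=2.3)
    else:B=cv2.resize(im[190:330,240:420],(552,429))
    
cv2.imwrite("pics/b.png",A);cv2.imwrite("pics/c.png",B)
E
```

```text
clock: 8.2
position: [422.2, -95.9, 51.1]
ee_rot: [0.71, -0.704, -0.0, 0.0]
contact_force: [0.6, -0.1, 0.0]
gripper_width: 29.6
grasp_force: 0.0
clock: 9.45
position: [393.8, -297.1, 230.6]
ee_rot: [0.709, -0.705, -0.001, 0.0]
contact_force: [-0.6, -0.4, -0.5]
gripper_width: 85.7
grasp_force: 0.0
[-0.317  0.161 -0.306 -0.    -1.106  0.322]
```

View pics/c.png

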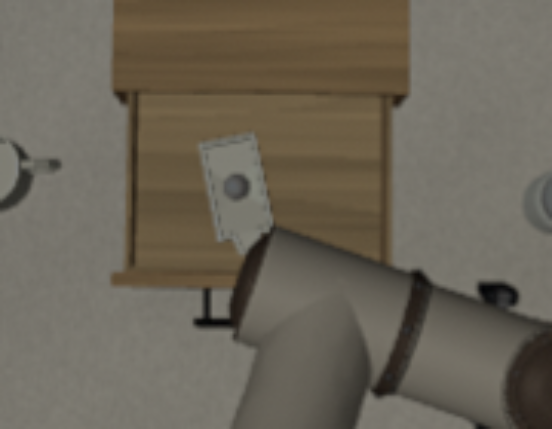

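The boat, with the ball in the middle, lies at crop (236,187), turned about 0.2 rad with the spout towards the front. The arm hides only the tip of the spout. Now I'll measure it.

```bash
python3 - <<'E'
from h import *
im=cv2.imread("pics/top1.png").astype(int);W=np.load("top1.npy")
c=camera_model("top");K=np.array(c["K"]);Rm=cv2.Rodrigues(np.array(c["rvec"]))[0];t=np.array(c["tvec"]).ravel()
def ray(u,v,h):
    p=cv2.undistortPoints(np.array([[[u,v]]],float),K,np.array(c["dist"])).ravel();d=Rm.T@np.array([p[0],p[1],1]);o=-Rm.T@t
    return (o+d*(h-o[2])/d[2]).round(1)
cr=lambda x,y:(240+(x+.5)*180/552-.5,190+(y+.5)*140/429-.5)
q=[cr(*p) for p in [(199,145),(255,132),(273,225),(218,241),(236,187)]]
for p in q[:4]:print("corner",ray(*p,50))
print("ball",ray(*q[4],44+8), W[251,316:319].round(0))
sat=im.max(2)-im.min(2);m=(sat<22)&(im.min(2)>60)
mm=np.zeros_like(m);mm[230:266,300:332]=1;m&=mm.astype(bool)
for y in range(230,270,3):print("".join("#" if k else "." for k in m[y,298:334]),np.nanmedian(W[y,298:334,2][m[y,298:334]]).round(0) if m[y].any() else "")
# body sides: rows 236..262 edges
L=[];Rr=[]
for y in range(238,262):
    xs=np.nonzero(m[y])[0]
    if len(xs):L.append(ray(xs.min()-.5,y,50)[:2]);Rr.append(ray(xs.max()+.5,y,50)[:2])
L=np.array(L);Rr=np.array(Rr)
for S in(L,Rr):print(np.polyfit(S[:,0],S[:,1],1), S[len(S)//2])
E
```

```text
corner [607.8 -33.   50. ]
corner [622.7 -90.9  50. ]
corner [ 526.3 -111.6   50. ]
corner [508.5 -55.2  50. ]
ball [564.7 -72.5  52. ] [[563. -71.  55.]
 [563. -74.  58.]
 [563. -77.  57.]]
.................................... 
.......................##........... 24.0
........##################.......... 46.0
.......###################.......... 36.0
........###################......... 36.0
........####################........ 34.0
.........############.######........ 42.0
..........############.######....... 48.0
..........####################...... 39.0
..........####################...... 33.0
...........####################..... 35.0
............###################..... 36.0
.................................... 
.................................... 
[   0.20591021 -157.70589779] [566.3 -40.3]
[ 2.33441735e-01 -2.35468661e+02] [ 567.7 -103.8]
```

View pics/b.png

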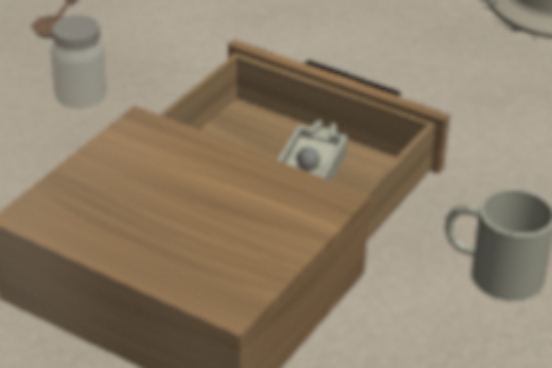

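The boat centre is at about (566, -72.5) with its axis at 0.217 rad. The measured size is about 100 × 61 mm, the rim is near z 50, and the ball is at the centre, all as expected. I'll go above it.

```bash
python3 -m handwheel '[[-0.015,-0.01,0,0,0,-0.15,1],[-0.04,-0.03,0,0,0,-0.32,1],[-0.07,-0.054,0,0,0,-0.5,1],[-0.1,-0.078,0,0,0,-0.68,1],[-0.13,-0.101,0.01,0,0,-0.86,1],[-0.16,-0.125,0.02,0,0,-1.04,1],[-0.19,-0.148,0.03,0,0,-1.22,1],[-0.21,-0.164,0.05,0,0,-1.4,1],[-0.223,-0.174,0.07,0,0,-1.58,1],[-0.223,-0.174,0.08,0,0,-1.7,1]]'; python3 -m handwheel '[[0,0,0,0,0,-0.08,1],[0,0,0,0,0,-0.08,1],[0,0,0,0,0,-0.08,1]]'
python3 - <<'E'
from h import *
s=read_state();print(s['joints'].round(3));M=R.from_quat(s["ee_rot"]).as_matrix();print(M.round(3),s["position"])
print(np.arctan2(M[1,0],M[0,0]), M.T@(np.array([566,-72.5,150])-s["position"]))
E
```

```text
clock: 10.8
position: [566.3, -69.2, 150.2]
ee_rot: [0.997, 0.073, -0.001, -0.0]
contact_force: [-0.3, 0.3, 0.4]
gripper_width: 85.6
grasp_force: 0.0
clock: 11.18
position: [566.6, -71.0, 151.7]
ee_rot: [0.994, 0.108, 0.0, -0.0]
contact_force: [-0.2, -0.1, -0.0]
gripper_width: 85.4
grasp_force: 0.0
[ 0.159  0.363 -0.24  -0.    -0.967  1.629]
[[ 0.976  0.216  0.001]
 [ 0.216 -0.976  0.   ]
 [ 0.001 -0.    -1.   ]] [566.5892406  -70.98111716 151.71162993]
0.21722476505651314 [-0.90368969  1.35625446  1.71108311]
```

```bash
python3 -m handwheel '[[-0.001,0.001,0.015,0,0,0,1],[-0.001,0.001,0.035,0,0,0,1],[-0.001,0.001,0.055,0,0,0,1],[-0.001,0.001,0.075,0,0,0,1],[-0.001,0.001,0.093,0,0,0,1],[-0.001,0.001,0.108,0,0,0,1],[-0.001,0.001,0.118,0,0,0,1],[-0.001,0.001,0.124,0,0,0,1],[-0.001,0.001,0.128,0,0,0,1],[-0.001,0.001,0.128,0,0,0,1]]'
python3 - <<'E'
from h import *
im,d=get_image("scene");cv2.imwrite("pics/d.png",cv2.resize(im[170:310,280:420],None,fx=4,fy=4))
E
```

```text
clock: 12.42
position: [566.0, -72.9, 23.4]
ee_rot: [0.994, 0.108, 0.0, 0.0]
contact_force: [0.3, 0.3, -1.1]
gripper_width: 85.0
grasp_force: 0.0
```

View pics/d.png

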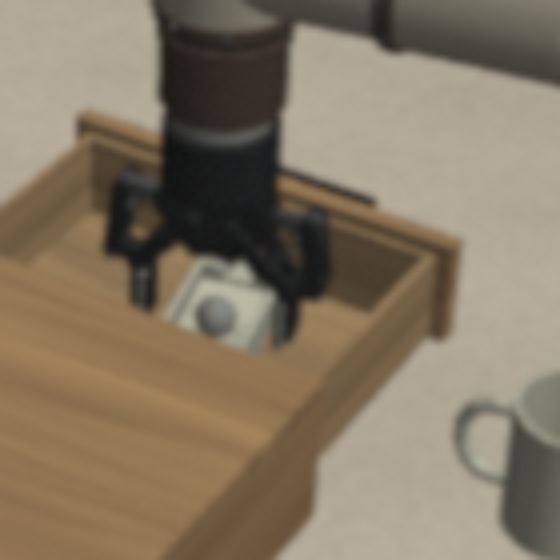

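The fingers stand on both sides of the boat with the ball still in the middle. I'll close gently.

```bash
python3 -m handwheel '[[0,0,0,0,0,0,0.85],[0,0,0,0,0,0,0.75],[0,0,0,0,0,0,0.65],[0,0,0,0,0,0,0.58],[0,0,0,0,0,0,0.52],[0,0,0,0,0,0,0.46],[0,0,0,0,0,0,0.4],[0,0,0,0,0,0,0.3],[0,0,0,0,0,0,0],[0,0,0,0,0,0,-1]]'; python3 -m handwheel '[[0,0,0,0,0,0,-1],[0,0,0,0,0,0,-1]]'
```

```text
clock: 13.72
position: [566.4, -72.8, 23.7]
ee_rot: [0.994, 0.109, 0.001, 0.0]
contact_force: [0.3, 2.4, 3.9]
gripper_width: 58.8
grasp_force: 65.4
clock: 13.98
position: [566.4, -72.8, 23.8]
ee_rot: [0.994, 0.109, 0.001, 0.0]
contact_force: [0.7, 2.0, 5.5]
gripper_width: 58.5
grasp_force: 65.5
```

```bash
python3 -m handwheel '[[0,0,-0.001,0,0,0,-1],[0,0,-0.003,0,0,0,-1],[0,0,-0.006,0,0,0,-1],[0,0,-0.01,0,0,0,-1],[0,0,-0.015,0,0,0,-1],[0,0,-0.02,0,0,0,-1],[0,0,-0.025,0,0,0,-1],[0,0,-0.029,0,0,0,-1],[0,0,-0.032,0,0,0,-1],[0,0,-0.033,0,0,0,-1]]'
python3 - <<'E'
from h import *
im,d=get_image("scene");W=world("scene",d);cv2.imwrite("pics/e.png",cv2.resize(im[150:290,280:420],None,fx=4,fy=4))
E
```

```text
clock: 15.22
position: [566.0, -72.9, 56.5]
ee_rot: [0.994, 0.108, 0.0, -0.0]
contact_force: [-0.2, 0.2, -2.8]
gripper_width: 58.8
grasp_force: 64.7
```

View pics/e.png

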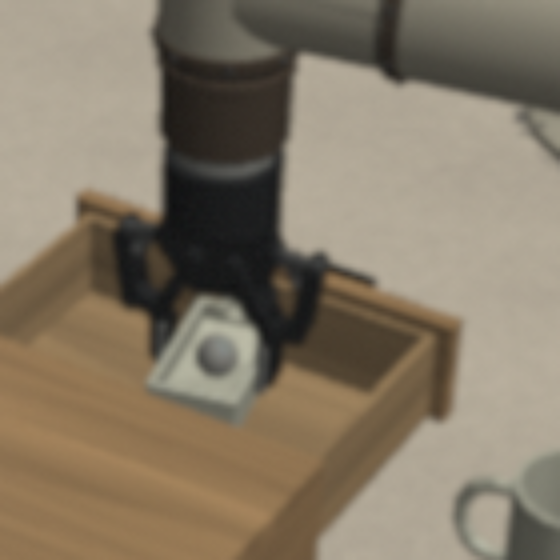

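The boat is held level 33 mm up, with the ball in the middle. I'll continue the lift.

```bash
python3 -m handwheel '[[0,0,-0.002,0,0,0,-1],[0,0,-0.006,0,0,0,-1],[0,0,-0.012,0,0,0,-1],[0,0,-0.02,0,0,0,-1],[0,0,-0.029,0,0,0,-1],[0,0,-0.038,0,0,0,-1],[0,0,-0.046,0,0,0,-1],[0,0,-0.053,0,0,0,-1],[0,0,-0.058,0,0,0,-1],[0,0,-0.06,0,0,0,-1]]'; python3 -m handwheel '[[0,0,-0.002,0,0,0,-1],[0,0,-0.006,0,0,0,-1],[0,0,-0.013,0,0,0,-1],[0,0,-0.022,0,0,0,-1],[0,0,-0.032,0,0,0,-1],[0,0,-0.042,0,0,0,-1],[0,0,-0.052,0,0,0,-1],[0,0,-0.06,0,0,0,-1],[0,0,-0.065,0,0,0,-1],[0,0,-0.067,0,0,0,-1]]'
```

```text
clock: 16.52
position: [566.0, -72.9, 116.6]
ee_rot: [0.994, 0.108, 0.0, -0.0]
contact_force: [-0.6, 0.7, -2.4]
gripper_width: 58.9
grasp_force: 64.7
clock: 17.77
position: [566.0, -72.9, 183.6]
ee_rot: [0.994, 0.108, 0.0, -0.0]
contact_force: [0.2, 0.5, -3.3]
gripper_width: 58.9
grasp_force: 64.8
```

```bash
python3 -m handwheel '[[0,0,0,0,0,0.015,-1],[0,0,0,0,0,0.05,-1],[0,0,0,0,0,0.11,-1],[0,0,0,0,0,0.2,-1],[0,0,0,0,0,0.3,-1],[0,0,0,0,0,0.4,-1],[0,0,0,0,0,0.5,-1],[0,0,0,0,0,0.6,-1],[0,0,0,0,0,0.7,-1],[0,0,0,0,0,0.8,-1]]'; python3 -m handwheel '[[0,0,0,0,0,0.1,-1],[0,0,0,0,0,0.2,-1],[0,0,0,0,0,0.3,-1],[0,0,0,0,0,0.4,-1],[0,0,0,0,0,0.5,-1],[0,0,0,0,0,0.6,-1],[0,0,0,0,0,0.7,-1],[0,0,0,0,0,0.79,-1],[0,0,0,0,0,0.86,-1],[0,0,0,0,0,0.91,-1]]'; python3 -m handwheel '[[0,0,0,0,0,0.035,-1],[0,0,0,0,0,0.055,-1],[0,0,0,0,0,0.07,-1],[0,0,0,0,0,0.07,-1],[0,0,0,0,0,0.07,-1],[0,0,0,0,0,0.07,-1]]'
python3 - <<'E'
from h import *
s=read_state();print(s['joints'].round(3));M=R.from_quat(s["ee_rot"]).as_matrix();print(M.round(3),np.arctan2(M[1,0],M[0,0]))
im,d=get_image("scene");A=cv2.resize(im[130:310,230:440],None,fx=2.6,fy=2.6)
im,d=get_image("top");W=world("top",d);B=cv2.resize(im[130:310,220:430],None,fx=2.6,fy=2.6)
cv2.imwrite("pics/f.png",A);cv2.imwrite("pics/g.png",B)
E
```

```text
clock: 19.02
position: [565.7, -72.9, 182.9]
ee_rot: [0.957, -0.289, -0.0, 0.0]
contact_force: [-0.6, -0.2, -3.3]
gripper_width: 58.9
grasp_force: 64.8
clock: 20.27
position: [565.7, -73.0, 183.0]
ee_rot: [0.733, -0.68, -0.0, 0.0]
contact_force: [-0.0, 0.3, -3.1]
gripper_width: 58.7
grasp_force: 64.8
clock: 21.02
position: [565.9, -72.9, 183.3]
ee_rot: [0.71, -0.704, 0.0, 0.0]
contact_force: [-0.4, -0.2, -2.3]
gripper_width: 58.9
grasp_force: 64.8
[ 0.156  0.332 -0.199  0.    -1.04  -0.148]
[[ 0.008 -1.     0.   ]
 [-1.    -0.008 -0.   ]
 [ 0.    -0.    -1.   ]] -1.5626957169615998
```

View pics/f.png

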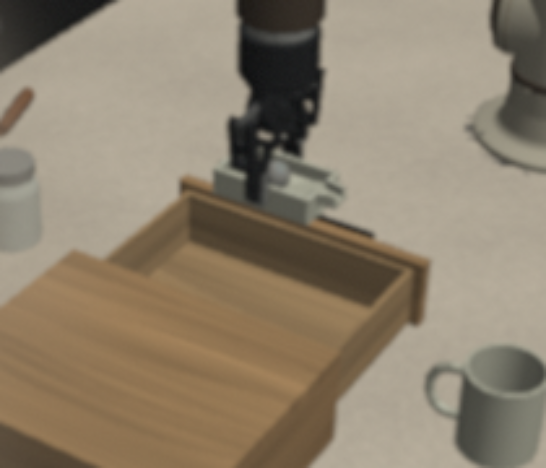

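View pics/g.png

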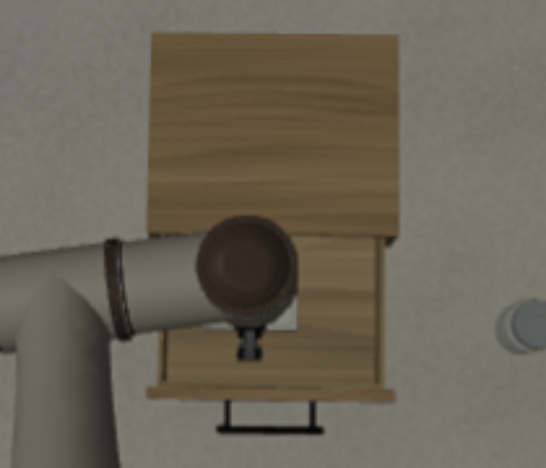

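The boat lies square across the drawer with its spout towards the mug (crop 340,190), and the ball is in the middle (crop 277,172). One last check of the drawer opening and the boat's level.

```bash
python3 - <<'E'
from h import *
im,d=get_image("top");W=world("top",d);g=im.max(2)
for x in range(308,340,6):
    col=[y for y in range(288,304) if g[y,x]<45];print(x,col,W[col,x].round(0)[:,[0,2]].tolist() if col else "")
im,d=get_image("scene");W=world("scene",d).reshape(-1,3);w=im.reshape(-1,3).astype(int)
m=(abs(W[:,0]-566)<60)&(abs(W[:,1]+72)<80)&(W[:,2]>165)&(W[:,2]<225)&(w.min(1)>100)
P=W[m];print(len(P))
for lo in range(-130,10,15):
    k=P[(P[:,1]>=lo)&(P[:,1]<lo+15)]
    if len(k):print(lo,len(k),np.percentile(k[:,2],[2,10,90,98]).round(0),np.ptp(k[:,0]).round(0))
E
```

```text
308 [294, 295] [[428.0, 69.0], [425.0, 73.0]]
314 [294, 295] [[428.0, 73.0], [425.0, 70.0]]
320 [294, 295, 296] [[429.0, 72.0], [426.0, 75.0], [423.0, 71.0]]
326 [294, 295, 296] [[429.0, 71.0], [426.0, 73.0], [423.0, 73.0]]
332 [294, 295, 296] [[430.0, 66.0], [427.0, 73.0], [423.0, 71.0]]
338 [294, 295, 296] [[430.0, 68.0], [427.0, 72.0], [424.0, 77.0]]
379
-130 22 [199. 203. 212. 213.] 27.0
-115 12 [193. 194. 210. 211.] 30.0
-100 9 [207. 207. 210. 210.] 60.0
-85 19 [206. 208. 216. 218.] 39.0
-70 93 [189. 191. 215. 219.] 67.0
-55 54 [190. 192. 210. 211.] 63.0
-40 43 [192. 193. 210. 211.] 60.0
-25 92 [183. 186. 210. 211.] 65.0
-10 35 [196. 198. 211. 212.] 31.0
```

```bash
python3 -c "
from bench import *
print(job_done())"
```

```text
the job is handed in; nothing more can be done
None
```

The job is handed in: the drawer is open to its stop, and the gripper holds the boat level and square across it, about 10 cm above the rim, spout towards the mug and ball in the middle.

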